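Hang two painted nesting-box roofs over the drying bar

ROBOT

A 6-joint arm with a two-finger parallel gripper is mounted at the origin on the work surface. World frame = base frame: x ahead of the robot, y to its left, z up, the work surface at z = 0. Lengths are in m, angles in degrees, forces in N, time in s.
With the tool pointing down it reaches from about 0.275 to 0.725 m from the base axis. Payload 15.9 kg.
Tool frame: the origin (TCP) lies between the finger pads; the fingertips stand 17 mm ahead of it and the grasp point (between the pads) lies 2 mm behind it; z points along the fingers, y is the line along which they close (so a half turn about z gives the same grasp; the last joint's range is limited). The gripper opens to 85 mm and grips with 20 to 120 N. Pads are 22 mm wide; open, the fingers measure 114 mm over their backs; the gripper's body (76 mm by 85 mm) begins 54 mm behind the grasp point. The pads swing forward as they close: fully open they stand 13 mm farther back than shut.
Start: joints at [-67.494, 12.198, -1.971, 75.831, 0, 90], TCP at [0.191, -0.462, 0.248] pointing down, gripper open.
Joint ranges: [-170.91, 170.91], [-42.67, 98.43], [-65.05, 77.54], [-120.47, 116.71], [-90, 82.35], [-180, 180]. Speed limits (degrees/s): [108.29, 108.29, 136.94, 147.25, 180, 180].

INTERFACE

Orientations are given as [roll, pitch, yaw] about the fixed x, y, z axes, in that order (R = Rz(yaw) Ry(pitch) Rx(roll)).
In Python, from plant import env, imaging gives the robot as it stands. The module is installed in compiled form; this text tells all that it offers. Calls block until the motion is done:
- env.reach(position, orientation): joint-space move of the TCP to a pose.
- env.movel(position, velocity=0.15, rotation=None, contact_N=None): straight line of the TCP; rotation=None keeps the orientation; velocity is the mean speed in m/s. With contact_N (N) it stops when the force on the tool has changed by that much, and returns True; else False.
- env.move_joints(angles): joint-space move.
- env.gripper_to(opening, squeeze=None): finger opening in m; squeeze is the grip in N (None keeps the last); returns when the fingers have stopped.
- env.pause(seconds).
- env.solve_ik(position, orientation): joint angles nearest the present ones, or None.
- imaging.capture(name): name is "side" or "top" or "wrist"; returns the picture (480x640x3 uint8, red, green, blue); there is no depth.
- imaging.get_calibration(name): a dict with "fx", "fy", "cx", "cy" (pixels), "rvec" (rotation vector, rad) and "tvec" (3), from world to camera coordinates, as OpenCV has them; the wrist camera has in their place "mount" (4x4, takes a point from camera to tool coordinates, whose origin is the TCP and whose axes are the flange's). Camera axes: x right, y down, z forward; pixel columns grow to the right and rows downward; lengths in m; the calibration is good to about 2 mm. A picture is of the moment at which its call begins: read the wrist's pose just before it. get_calibration takes no time and is no camera call.
A pose or a line that the arm cannot do raises env.Unreachable and nothing moves.
- env.job_done(): hands the job in; it is judged then, once.
Trained networks look in the newest picture that a camera, given by its name, has taken for a name from the list of things; names that differ only in an ending like _2 or _b are one class to them, and where a whole thing is asked for, a point or a joint stands for the part that bears it (a point fixed in the world has none). Each returns a list of dicts, best first, with "confidence" (0 to 1); they miss things now and then, are a little off and sometimes report something else, mostly with a low value. They report only what shows in the picture. A call takes as long as a camera call.
- imaging.find_in(camera, thing): "bbox" ([left, top, right, bottom] in pixels, round what is visible of it).
Readings, each from a call of its own:
- env.read_t(): time.
- env.read_joint_positions(): joint angles.
- env.read_joint_velocities(): joint speeds.
- env.read_tau(): joint torques, N m.
- env.read_ee_pos(): TCP position.
- env.read_orientation(): TCP orientation.
- env.read_wrist_force(): force on the tool from outside, world axes, zero at the start.
- env.read_ft_torque(): the same for the moment, N m.
- env.read_gripper_width(): finger opening in m.
- env.read_grip_force(): force on a finger pad.
Only numpy, scipy, OpenCV 4.12 (cv2) and the standard library are available. Lean on these libraries where they do the work, as an engineer would, in place of code of your own. Each camera call takes 0.05 s, during which the arm holds its last target. There are 200 camera calls.

TASK

First bring the loose drip tray up to the drying rack so that it butts flush, square and in line against the rack's own tray with no gap between them, and let go of it. Then hang both painted roofs astride the drying bar like saddles, ridge along the bar: the long roof in the long bay and the short roof in the short bay, in either order; set them down rather than dropping them. Keep the tray closed up, and leave the nesting-box body, the paint jar and the cardboard tube alone.

Things in the scene. Friction and masses are not known exactly. Their poses are not given: they have to be found in the camera images.
- rack: Fixed drying rack. End posts (16 mm thick, 50 mm deep in x, 130 mm high) at y = +-144.5 mm carry a 12 mm thick aluminium bar along y, axis at x = 0, z = 120 mm. Behind it is the rack's own grey drip tray, 100 (x) by 220 (y) by 28 mm high, from x = 0 to +100 mm. Origin: on the table below the bar, mid tray front face. x points away from the robot's side; the loose tray belongs at x = -100 to 0.
- bay_long (a point): Middle of the long bay, a point on the bar's axis, 120 mm above the table; axes as the rack's. The bay is 155 mm long, at the rack's -y end, between a post and the divider: a 40 mm disc, 6 mm thick, on the bar at rack y = +21.5 mm.
- bay_short (a point): Middle of the short bay, a point on the bar's axis, 120 mm above the table; axes as the rack's. The bay is 112 mm long, at the rack's +y end, between the divider disc and the other post.
- tray: Loose grey drip tray, an open box 100 mm (its x) by 220 mm (its y), 28 mm high, walls and floor 8 mm thick, about 0.4 kg, standing on the table on the robot's side of the rack, some centimetres short of it and askew. Origin: centre of its underside; its +x side faces the rack's tray.
- tray_back (a point): Middle of the lower edge of the loose tray's rack-side (+x) face, 50 mm from the tray's origin, at table height; axes as the tray's.
- roof_long: Red gable roof 120 mm long (ridge along its y), 131 mm wide, standing on its eaves. Panels 6 mm thick, 95 mm from ridge to eave, 40 degrees from vertical. Underside of ridge 73 mm above the eaves. Bare wooden grip block on the ridge, 16 mm wide (x), 60 mm long (y), z = 73 to 105 mm; beside it the panels start at z = 73 and fall away. 0.11 kg. Origin: centre, at eave level. Same after a half turn.
- roof_long_ridge (a point): Underside of the long roof's ridge, mid length, 73 mm above its origin. When the roof hangs on the bar this point is about 9 mm above the bar's axis.
- roof_short: The short red-painted gable roof: as the long one in every way but only 80 mm long along its ridge (y), about 0.07 kg. Same grip block and heights. Origin: centre, at the level of the eaves.
- roof_short_ridge (a point): Underside of the short roof's ridge, mid length, 73 mm above its origin. When the roof hangs on the bar this point is about 9 mm above the bar's axis.
- box_body: Bystander: unpainted nesting-box body, a plywood block 100 x 100 x 110 mm with a round black hole and a perch. Origin: centre of its underside.
- paint_jar: Bystander: closed paint jar, 60 mm diameter, 85 mm high. Origin: centre of its underside.
- tube: Bystander: light cardboard tube standing on end, 44 mm diameter, 100 mm high. Origin: centre of its underside.

How it is judged:
By the outcome, as a careful person would: the job done as asked, in the order asked, and still so for the second after the job is handed in, with the robot touching nothing.
It also fails if it takes over 72 s, if anything falls off the work surface, if the arm or the gripper's body presses on something with over 40 N, if the wrist force passes 120 N, or if a joint passes its speed limit or range.

## Working session

There is one attempt and no reset: what is moved stays moved. The work goes in short steps, each a Python script; the robot and the scene stay as the last script left them, time stands still between calls to the robot, and variables do not carry over. Pictures are saved under pics/ and viewed, at most 13 in all, crops included, and the job is handed in when it is done.

```bash
mkdir -p pics; python3 - <<'E'
from plant import env, imaging
import cv2,numpy as np
ims=[]
for c in ["top","side"]:
    im=imaging.capture(c); cv2.imwrite(f"pics/{c}0.png",im[:,:,::-1])
    k=imaging.get_calibration(c); print(c,{a:np.round(b,4).tolist() for a,b in k.items()})
    for n in ["rack","tray","roof_long","roof_short","box_body","paint_jar","tube","bay_long","roof_long_ridge"]:
        print(n,[(np.round(d["bbox"]).tolist(),round(d["confidence"],2)) for d in imaging.find_in(c,n)[:2]])
print({a:np.round(b,4).tolist() for a,b in imaging.get_calibration("wrist").items()})
print(env.read_t(),env.read_ee_pos(),env.read_orientation())
E
```

```text
top {'fx': 475.9909, 'fy': 475.9909, 'cx': 310.4305, 'cy': 236.7939, 'rvec': [2.147, -2.1807, 0.086], 'tvec': [0.0409, 0.5563, 1.0607]}
rack [([264.0, 150.0, 411.0, 225.0], 0.69)]
tray [([274.0, 226.0, 374.0, 279.0], 0.87), ([144.0, 250.0, 192.0, 312.0], 0.48)]
roof_long [([432.0, 237.0, 496.0, 295.0], 0.91)]
roof_short [([145.0, 252.0, 193.0, 312.0], 0.69), ([139.0, 185.0, 177.0, 212.0], 0.43)]
box_body [([461.0, 151.0, 529.0, 219.0], 0.84)]
paint_jar [([137.0, 184.0, 176.0, 211.0], 0.71)]
tube [([190.0, 160.0, 220.0, 187.0], 0.79), ([264.0, 153.0, 410.0, 223.0], 0.51)]
bay_long [([264.0, 150.0, 407.0, 222.0], 0.62)]
roof_long_ridge [([433.0, 235.0, 499.0, 290.0], 0.68)]
side {'fx': 530.9694, 'fy': 530.9694, 'cx': 329.884, 'cy': 235.392, 'rvec': [0.9476, -2.3093, 1.2027], 'tvec': [0.4051, 0.3077, 0.9998]}
rack [([243.0, 192.0, 370.0, 286.0], 0.97), ([164.0, 291.0, 196.0, 338.0], 0.65)]
tray [([296.0, 243.0, 393.0, 304.0], 0.65)]
roof_long [([400.0, 193.0, 450.0, 247.0], 0.58), ([166.0, 293.0, 197.0, 338.0], 0.52)]
roof_short []
box_body [([371.0, 156.0, 420.0, 208.0], 0.61), ([402.0, 191.0, 449.0, 248.0], 0.31)]
paint_jar [([160.0, 293.0, 196.0, 337.0], 0.88), ([372.0, 158.0, 423.0, 210.0], 0.45)]
tube []
bay_long [([247.0, 190.0, 372.0, 285.0], 0.88)]
roof_long_ridge [([417.0, 192.0, 451.0, 248.0], 0.89)]
{'fx': 330.9611, 'fy': 330.9611, 'cx': 323.4909, 'cy': 236.8064, 'mount': [[-0.0001, -0.9626, -0.2709, 0.0684], [1.0, -0.0004, 0.0009, 0.0005], [-0.001, -0.2709, 0.9626, -0.1272], [0.0, 0.0, 0.0, 1.0]]}
1.0 [ 0.19137997 -0.4619143   0.24830446] [ 1.79999385e+02 -1.65188962e-03  2.25053137e+01]
```

View pics/top0.png

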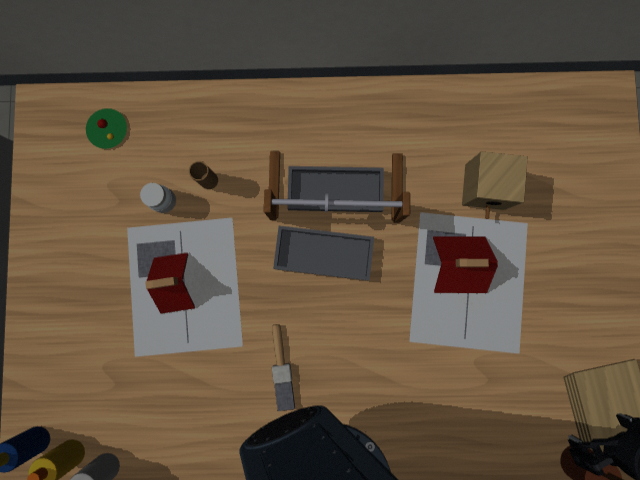

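View pics/side0.png

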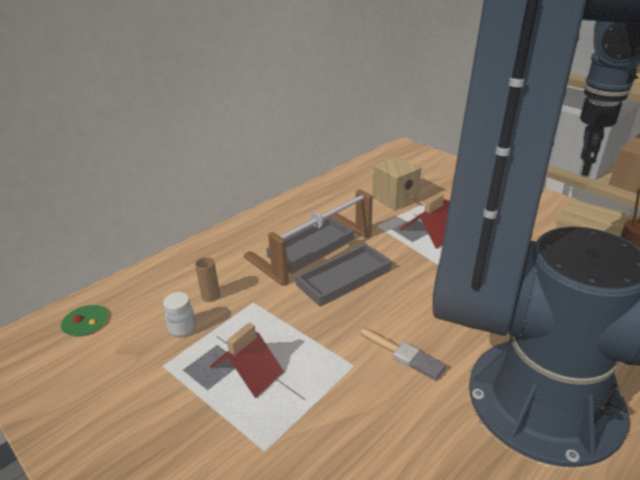

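```bash
cat > h.py <<'E'
from plant import env, imaging
import cv2, numpy as np
from scipy.spatial.transform import Rotation as Ro
def down(yaw): return [180,0,yaw]
def cam(name):
    """K, R, t (world->camera) at this moment"""
    k=imaging.get_calibration(name)
    K=np.array([[k["fx"],0,k["cx"]],[0,k["fy"],k["cy"]],[0,0,1]])
    if name=="wrist":
        T=np.eye(4); T[:3,:3]=Ro.from_euler("xyz",env.read_orientation(),degrees=True).as_matrix(); T[:3,3]=env.read_ee_pos()
        W=np.linalg.inv(T@np.array(k["mount"])); return K,W[:3,:3],W[:3,3]
    return K,cv2.Rodrigues(np.array(k["rvec"],float))[0],np.array(k["tvec"],float)
def p2w(c,px,z):
    K,R,t=c; px=np.atleast_2d(np.array(px,float))
    d=(R.T@np.linalg.inv(K)@np.c_[px,np.ones(len(px))].T).T; o=-R.T@t
    return o+d*((z-o[2])/d[:,2])[:,None]
def w2p(c,P):
    K,R,t=c; q=(K@(R@np.atleast_2d(P).T+t[:,None])).T; return q[:,:2]/q[:,2:]
def shot(name,file):
    c=cam(name); im=imaging.capture(name); cv2.imwrite(f"pics/{file}.png",im[:,:,::-1]); return c,im
E
python3 - <<'E'
from h import *
c=cam("top"); r=lambda p,z:print(np.round(p2w(c,p,z),3)[:,:2].tolist())
r([[273,202],[405,204],[327,202]],.12)      # bar ends, disc
r([[280,228],[373,236],[369,280],[275,270]],.028) # tray
r([[458,264],[488,263],[148,283],[176,282]],.105) # blocks
r([[500,210],[150,200],[205,180]],0)
E
```

```text
[[0.623, 0.109], [0.614, -0.168], [0.621, -0.005]]
[[0.578, 0.102], [0.556, -0.11], [0.457, -0.099], [0.482, 0.114]]
[[0.487, -0.278], [0.488, -0.34], [0.457, 0.376], [0.458, 0.316]]
[[0.615, -0.412], [0.654, 0.412], [0.699, 0.282]]
```

```bash
python3 - <<'E'
from h import *
env.reach([0.50,-0.015,0.22],down(0))
c,im=shot("wrist","w1"); np.savez("c1.npz",*c)
print(env.read_t(),env.read_joint_positions())
E
```

```text
3.0167 [-1.79682151e+00  1.26063056e+01 -5.54458942e+00  7.18445677e+01
 -4.39492988e-03  1.78254812e+02]
```

View pics/w1.png

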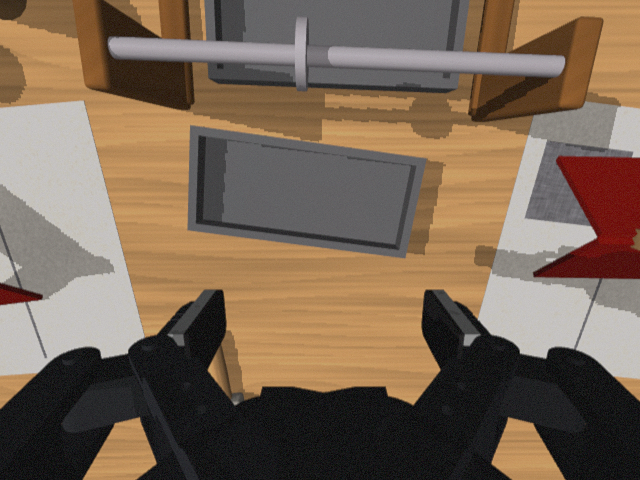

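```bash
python3 - <<'E'
import cv2
im=cv2.imread("pics/w1.png")
a=cv2.resize(im[60:265,180:480],None,fx=2.6,fy=2.6,interpolation=cv2.INTER_CUBIC); a=cv2.convertScaleAbs(a,alpha=1.6)
cv2.imwrite("pics/w1c.png",a)
E
```

```text
(no output)
```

View pics/w1c.png

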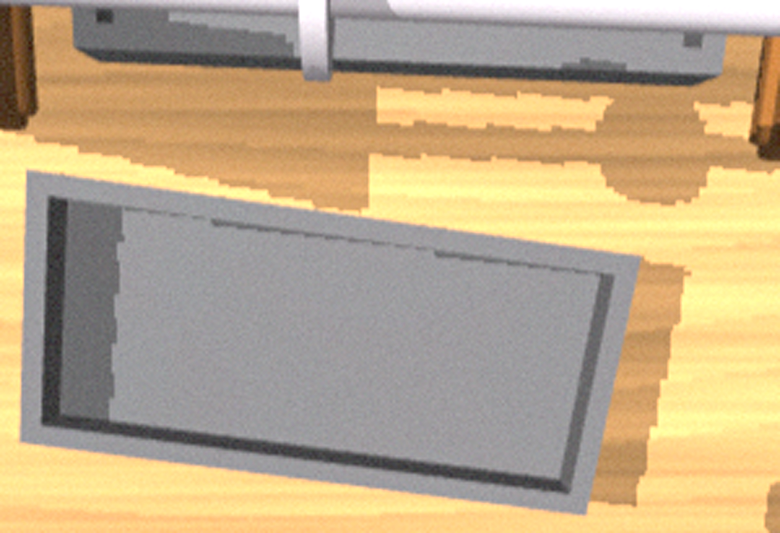

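```bash
python3 - <<'E'
from h import *
z=np.load("c1.npz"); c=[z[f"arr_{i}"] for i in range(3)]
f=lambda P:(np.array(P,float)+.5)/2.6-.5+[180,60]
def pr(n,a): print(n,np.round(a[:,:2],4).tolist())
pr("racktop",p2w(c,f([[75,46],[722,75]]),.028)); pr("rackbot",p2w(c,f([[97,62],[700,85]]),0))
t=p2w(c,f([[27,171],[640,257],[586,514],[21,441]]),.028); pr("tray",t)
print(np.linalg.norm(np.diff(t,axis=0),axis=1), t.mean(0), np.degrees(np.arctan2(-(t[0]-t[1])[0],(t[0]-t[1])[1])))
# bar: edges in the full picture
pr("bar",p2w(c,[[200,49.5],[300,53],[450,59.5],[550,64]],.12))
pr("disc",p2w(c,[[301,53.5]],.12))
E
```

```text
racktop [[0.6251, 0.0848], [0.6159, -0.1358]]
rackbot [[0.6246, 0.086], [0.6166, -0.1384]]
tray [[0.5848, 0.1055], [0.5552, -0.1128], [0.457, -0.0997], [0.4867, 0.1186]]
[0.22028465 0.09907003 0.22031522] [0.52091928 0.00291093 0.028     ] -7.73393773165578
bar [[0.6245, 0.0595], [0.6225, -0.002], [0.6188, -0.095], [0.6163, -0.1575]]
disc [[0.6222, -0.0026]]
```

```bash
cat >> h.py <<'E'
RY=-2.25; RO=np.array([0.6205,-0.0256])
def loc(o,yaw,p):
    a=np.radians(yaw); return np.array(o)[:2]+np.array([[np.cos(a),-np.sin(a)],[np.sin(a),np.cos(a)]])@np.array(p,float)
def rk(x,y,z): return [*loc(RO,RY,[x,y]),z]
E
python3 - <<'E'
from h import *
ty=-7.73; g=loc([.5209,.0029],ty,[-.046,0])
env.gripper_to(0.036,40)
env.reach([*g,.10],down(90+ty))
print("c",env.movel([*g,.030],0.08,contact_N=6),env.read_ee_pos())
env.gripper_to(0.0,40); print(env.read_gripper_width(),env.read_grip_force())
w0=np.array(env.read_wrist_force())
print(env.movel(rk(-.105,0,.030),0.06,rotation=down(90+RY)))
print(np.round(np.array(env.read_wrist_force())-w0,1))
print("touch",env.movel(rk(-.088,0,.030),0.02,contact_N=14),env.read_ee_pos(),env.read_orientation(),np.round(env.read_wrist_force()-w0,1),rk(-.096,0,.03),env.read_t())
shot("wrist","w2")
E
```

```text
c False [0.47567664 0.00909085 0.03040879]
0.006666164920204257 39.93379533290863
False
[-3.1  4.2  4.4]
touch True [ 0.51536163 -0.02111162  0.03048235] [-1.79883981e+02 -4.30696187e-02  8.77734530e+01] [1.  0.3 3. ] [np.float64(0.5245740125208906), np.float64(-0.021831057687129413), 0.03] 7.45
```

View pics/w2.png

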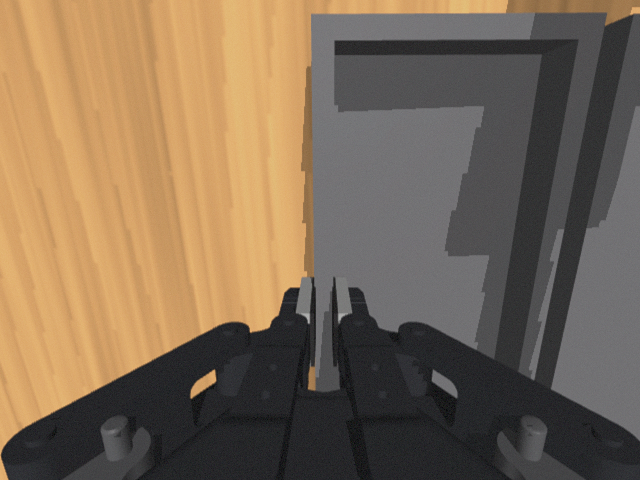

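```bash
python3 - <<'E'
from h import *
for i in range(4):
    s=env.movel(rk(-.088,0,.030),0.03,contact_N=18); p=env.read_ee_pos()
    print(s,np.round(p,4),np.round(env.read_wrist_force(),1),env.read_t())
    if p[0]>.5225: break
env.gripper_to(0.036); p=env.read_ee_pos()
env.movel([p[0],p[1],.08],.2)
env.gripper_to(0.0)
q=rk(-.135,0,.08); env.movel(q,.2); q[2]=.029; env.movel(q,.2)
for i in range(4):
    s=env.movel(rk(-.095,0,.029),0.04,contact_N=18); p=env.read_ee_pos()
    print("push",s,np.round(p,4),np.round(env.read_wrist_force(),1),env.read_t())
    if s and p[0]>.507: break
q=rk(-.14,0,.03); env.movel(q,.2); q=rk(-.14,0,.20); env.movel(q,.3); env.gripper_to(.06)
env.reach([0.50,-0.02,0.22],down(0))
c,im=shot("wrist","w3"); np.savez("c3.npz",*c)
a=cv2.resize(im[:220,180:490,::-1],None,fx=2.5,fy=2.5,interpolation=cv2.INTER_CUBIC); cv2.imwrite("pics/w3c.png",cv2.convertScaleAbs(a,alpha=1.6)); print(env.read_t())
E
```

```text
True [ 0.5155 -0.0211  0.0305] [-1.5  0.2  8.6] 7.7333
True [ 0.5155 -0.0211  0.0305] [-1.8  0.9 10.4] 7.9667
True [ 0.5155 -0.0211  0.0305] [-2.4  0.8  9.8] 8.2
True [ 0.5156 -0.0211  0.0305] [-2.6 -0.5 10.4] 8.4333
push True [ 0.5064 -0.021   0.0283] [-2.5 -0.   1.2] 11.0
push True [ 0.5063 -0.0209  0.0277] [-1.  -0.1  0.7] 11.225
push True [ 0.5063 -0.021   0.0271] [-0.5 -0.4  0.4] 11.4583
push True [ 0.5063 -0.021   0.0265] [-1.4  0.4  0.7] 11.6917
14.7083
```

View pics/w3c.png

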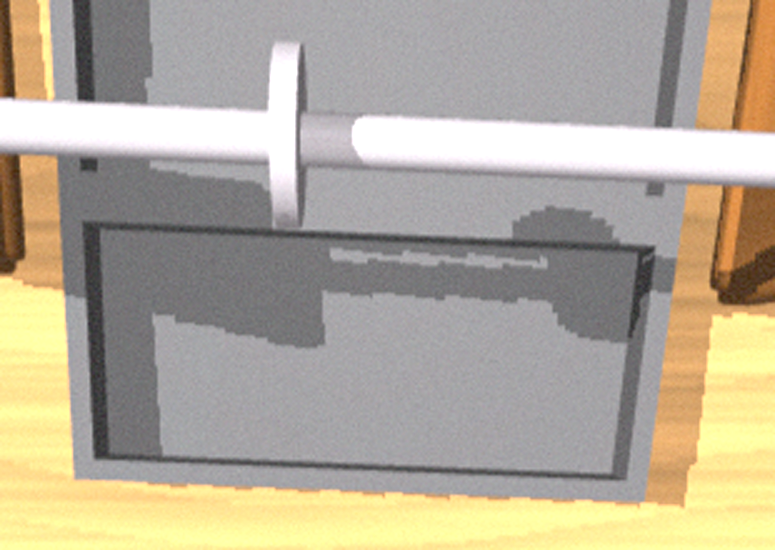

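```bash
cat > edge.py <<'E'
from h import *
def edges(c,im,xs,sides=(-.11,.11)):
    hsv=cv2.cvtColor(cv2.GaussianBlur(im,(3,3),0),cv2.COLOR_RGB2HSV)[:,:,1].astype(np.float32)
    for s in sides:
        out=[]
        for x in xs:
            ys=s+np.arange(-.008,.008,.0005)
            px=w2p(c,np.array([rk(x,y,.028) for y in ys])).astype(np.float32)
            v=cv2.remap(hsv,px[:,:1],px[:,1:],cv2.INTER_LINEAR).ravel()
            g=np.abs(np.convolve(v,[1,1,0,-1,-1],"same")); g[:3]=g[-3:]=0
            out.append((round(x*1e3),round(ys[g.argmax()]*1e3,1),int(g.max())))
        print(s,out)
E
python3 - <<'E'
from edge import *
z=np.load("c3.npz"); c=[z[f"arr_{i}"] for i in range(3)]
im=cv2.imread("pics/w3.png")[:,:,::-1].copy()
edges(c,im,np.arange(-.095,.06,.01))
print(w2p(c,[rk(0,-.11,.028),rk(0,.11,.028),rk(-.1,-.11,.028),rk(-.1,.11,.028)]))
E
```

```text
-0.11 [(-95, np.float64(-110.0), 142), (-85, np.float64(-109.5), 152), (-75, np.float64(-109.5), 148), (-65, np.float64(-109.5), 155), (-55, np.float64(-109.5), 153), (-45, np.float64(-109.5), 152), (-35, np.float64(-110.0), 149), (-25, np.float64(-109.5), 153), (-15, np.float64(-109.5), 159), (-5, np.float64(-109.5), 159), (5, np.float64(-110.0), 164), (15, np.float64(-115.5), 5), (25, np.float64(-108.5), 4), (35, np.float64(-110.0), 168), (45, np.float64(-110.0), 162), (55, np.float64(-110.0), 152)]
0.11 [(-95, np.float64(111.0), 157), (-85, np.float64(111.0), 147), (-75, np.float64(111.0), 163), (-65, np.float64(111.0), 152), (-55, np.float64(111.0), 169), (-45, np.float64(111.0), 161), (-35, np.float64(111.0), 157), (-25, np.float64(111.0), 173), (-15, np.float64(111.0), 148), (-5, np.float64(111.0), 159), (5, np.float64(111.0), 154), (15, np.float64(109.5), 2), (25, np.float64(103.5), 3), (35, np.float64(111.0), 169), (45, np.float64(111.0), 162), (55, np.float64(111.0), 167)]
[[452.49253148  88.22943799]
 [204.37578786  77.28042476]
 [437.48532687 199.74471657]
 [210.2913279  190.62960988]]
```

```bash
python3 - <<'E'
from h import *
env.reach([.4875,-.36,.23],down(90))
c,im=shot("wrist","w4"); np.savez("c4.npz",*c)
print([ (d["bbox"],d["confidence"]) for n in ["roof_long","roof_long_ridge"] for d in imaging.find_in("wrist",n)[:1]])
h=cv2.cvtColor(im,cv2.COLOR_RGB2HSV); red=(((h[:,:,0]<6)|(h[:,:,0]>174))&(h[:,:,1]>170)&(h[:,:,2]>50)).astype(np.uint8)
cn=max(cv2.findContours(red,0,2)[0],key=cv2.contourArea); print(cv2.boundingRect(cn))
x,y,w,hh=cv2.boundingRect(cn)
print(env.read_t())
E
```

```text
[([262.5, 89.6, 394.5, 240.5], 0.78), ([263.4, 87.6, 392.4, 236.5], 0.95)]
(262, 91, 131, 146)
16.7333
```

View pics/w4.png

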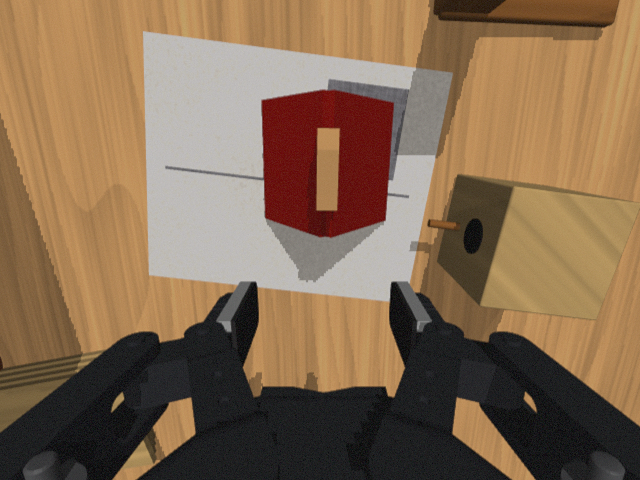

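```bash
cat >> h.py <<'E'
def pick(b,yaw,zt=.095):
    "grasp a roof block at world xy b, tool yaw"
    env.gripper_to(.05,40)
    env.reach([*b,.17],down(yaw))
    print("touch",env.movel([*b,zt],.1,contact_N=15),np.round(env.read_ee_pos(),4))
    env.gripper_to(0,40); print("w",env.read_gripper_width(),env.read_grip_force(),env.read_t())
E
python3 - <<'E'
from h import *
z=np.load("c4.npz"); c=[z[f"arr_{i}"] for i in range(3)]
P=p2w(c,[[317.5,128],[340,128],[338.5,211],[316.5,211]],.105); m=P.mean(0); a=P[:2].mean(0)-P[2:].mean(0)
yaw=np.degrees(np.arctan2(-a[0],a[1])); print(P[:,:2],m,np.linalg.norm(a),yaw)
print(p2w(c,[[455,177],[484,305],[435,260]],.11)[:,:2])
pick(m[:2],90+yaw)
E
```

```text
[[ 0.48337038 -0.28082656]
 [ 0.49967636 -0.28082959]
 [ 0.4993305  -0.34198631]
 [ 0.48228222 -0.34198142]] [ 0.49116486 -0.31140597  0.105     ] 0.06115999897283666 -0.6717230595836104
[[ 0.58485012 -0.31547491]
 [ 0.62000762 -0.41981128]
 [ 0.57601212 -0.38046833]]
touch False [ 0.4915 -0.3118  0.0957]
w 0.015454596215589483 43.386136293411255 18.7083
```

```bash
cat >> h.py <<'E'
def hang(y):
    p=env.read_ee_pos(); env.movel([p[0],p[1],.30],.25)
    env.movel(rk(.0005,y,.30),.22,rotation=down(90+RY)); print("carry w",env.read_gripper_width(),env.read_t())
    env.movel(rk(.0005,y,.175),.12)
    shot("wrist",f"hang{y}"); shot("side",f"hangs{y}")
    for i in range(3):
        s=env.movel(rk(.0005,y,.147),.03,contact_N=6); z=env.read_ee_pos()[2]; print(s,z,np.round(env.read_wrist_force(),1))
        if z<.156: break
    print(env.read_t())
E
python3 - <<'E'
from h import *
hang(-.059)
shot("side","s5"); im=cv2.imread("pics/s5.png")[130:330,200:480]; w=cv2.imread("pics/hang-0.059.png")
cv2.imwrite("pics/s5c.png",np.hstack([cv2.resize(im,(400,286)),cv2.resize(w,(380,286))]))
E
```

```text
carry w 0.015031660425218701 21.0083
True 0.1524798885923173 [-2.1  0.5  4.3]
23.0083
```

View pics/s5c.png

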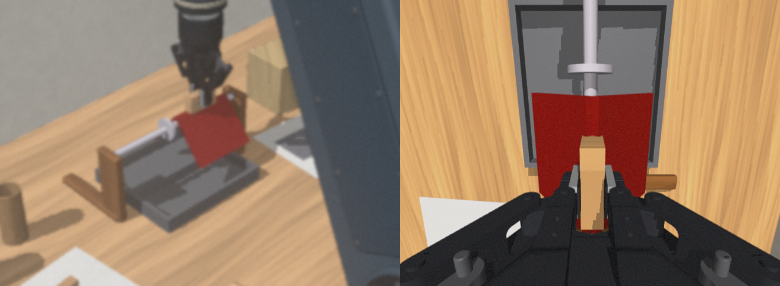

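```bash
python3 - <<'E'
from h import *
env.gripper_to(.04); p=env.read_ee_pos(); env.movel([p[0],p[1],.30],.2)
env.reach([.4575,.296,.25],down(90))
c,im=shot("wrist","w6"); np.savez("c6.npz",*c)
print([ (d["bbox"],d["confidence"]) for n in ["roof_short"] for d in imaging.find_in("wrist",n)[:2]],env.read_t())
shot("side","s6"); im=cv2.imread("pics/s6.png")[130:330,200:480]; w=cv2.imread("pics/w6.png")
cv2.imwrite("pics/w6c.png",np.vstack([cv2.resize(im,(320,228)),]))
b=np.zeros((480,800,3),np.uint8); b[:,:560]=w[:,40:600]; b[:171,560:]=cv2.resize(im,(240,171)); cv2.imwrite("pics/w6c.png",b)
E
```

```text
[([259.5, 107.4, 386.2, 201.6], 0.69)] 25.9417
```

View pics/w6c.png

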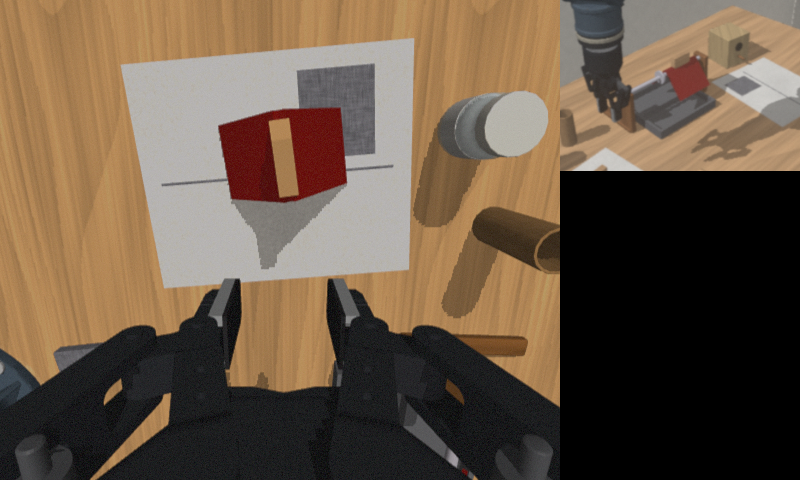

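```bash
python3 - <<'E'
from h import *
z=np.load("c6.npz"); c=[z[f"arr_{i}"] for i in range(3)]
P=p2w(c,np.array([[268.5,120],[290.5,118],[299,195],[278,197]])+[40,0],.105); m=P.mean(0); a=P[:2].mean(0)-P[2:].mean(0)
yaw=np.degrees(np.arctan2(-a[0],a[1])); print(m,np.linalg.norm(a),yaw)
assert abs(np.linalg.norm(a)-.06)<.004
pick(m[:2],90+yaw)
w=env.read_gripper_width()
if .013<w<.018: hang(.0805)
shot("side","s7"); im=cv2.imread("pics/s7.png")[130:330,200:480]; w=cv2.imread("pics/hang0.0805.png")
cv2.imwrite("pics/s7c.png",np.hstack([cv2.resize(im,(400,286)),cv2.resize(w,(380,286))]))
E
```

```text
[0.45876813 0.35159451 0.105     ] 0.060494725320533675 6.809959106213405
touch False [0.4592 0.3518 0.0958]
w 0.015039086204456242 44.15167450904846 28.025
carry w 0.014810569131670915 30.6833
True 0.1523480920860169 [-2.4  0.7  1.7]
32.6833
```

View pics/s7c.png

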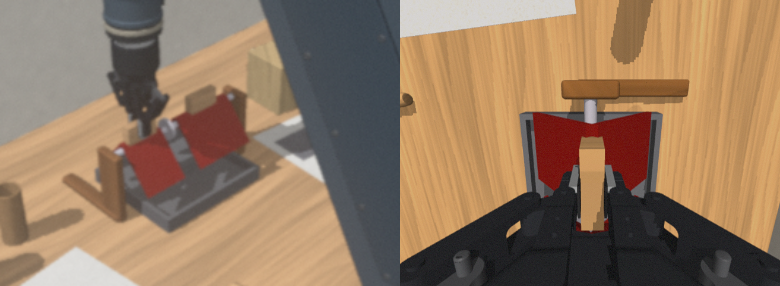

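Both roofs sit astride the bar: the short one is in the near bay at about (150,165) and the long one at about (215,125). I'll release, back off and check from above.

```bash
python3 - <<'E'
from edge import *
env.gripper_to(.04); p=env.read_ee_pos(); env.movel([p[0],p[1],.30],.2)
env.reach([0.47,-0.02,0.28],down(5))
c,im=shot("wrist","w8"); edges(c,im,np.arange(-.095,-.06,.01)); 
print(w2p(c,[rk(-.1,-.11,.028),rk(-.1,.11,.028)]),env.read_t())
E
```

```text
-0.11 [(-95, np.float64(-110.0), 130), (-85, np.float64(-109.5), 132), (-75, np.float64(-109.5), 134), (-65, np.float64(-109.5), 67)]
0.11 [(-95, np.float64(111.0), 136), (-85, np.float64(110.5), 140), (-75, np.float64(111.0), 140), (-65, np.float64(111.0), 79)]
[[424.85931911 173.59785876]
 [229.65028819 147.81414919]] 35.225
```

View pics/w8.png

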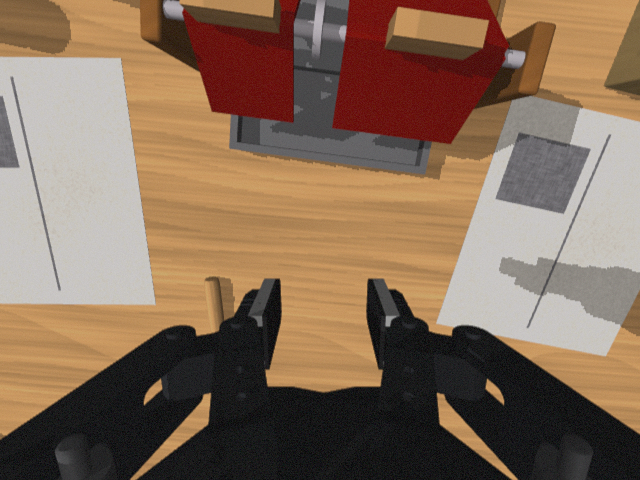

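The wrist picture shows both roofs hanging clear of the disc (318,30) and the posts. The tray's front corners are at (425,173) and (230,148), where they should be. The robot is clear, so I'm handing in.

```bash
python3 -c "
from plant import env
print(env.job_done(), env.read_t())"
```

```text
the job is handed in; nothing more can be done
the job is handed in; nothing more can be done
```

The job is handed in, result not reported: the tray is against the rack with no visible gap and in line to about 0.5 mm, both roofs hang astride the bar in their own bays, and the box, jar and tube were left alone, with about 35 s of the 72 s used.

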